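# Find the pipe that the radius leaf fits

## Robot

A 6-joint arm with a two-finger parallel gripper is mounted at the origin on a cart in front of the work surface, level with it; the furniture and walls round the work are solid. World frame = base frame: x ahead of the robot, y to its left, z up, the work surface at z = 0. Lengths are in m, angles in rad, forces in N, time in s.
With the tool pointing down it reaches from about 0.275 to 0.85 m from the base axis. Payload 5.2 kg.
Tool frame: the origin (TCP) lies between the finger pads; the fingertips stand 25 mm ahead of it and the grasp point (between the pads) lies 6 mm ahead of it (r.tcp_to_tips is the distance from the TCP to the fingertips, in m); z points along the fingers, y is the line along which they close (so a half turn about z gives the same grasp; the last joint's range is limited). The gripper opens to 85 mm and grips with 20 to 120 N. Pads are 22 mm wide; open, the fingers measure 114 mm over their backs; the gripper's body (76 mm by 85 mm) begins 54 mm behind the grasp point. The pads swing forward as they close: fully open they stand 13 mm farther back than shut.
Start: joints at [-1.541, 0.259, 1.535, -0, 1.348, -0.203], TCP at [0.127, -0.535, 0.256] pointing down, gripper open.
Joint ranges: [-3.14, 3.14], [-0.91, 2.08], [0.19, 2.58], [-1.22, 4.36], [0.22, 2.71], [-3.12, 3.12]. Speed limits (rad/s): [2.57, 2.57, 3.14, 3.14, 3.14, 3.14].

## Interface

Orientations are given as a unit quaternion [x, y, z, w].
In Python, from bench import state, camera, camera_info, sign_off, r gives the robot as it stands. The module is installed in compiled form; this text tells all that it offers.
- The arm moves only by the tool play_rows, never from a script. Its argument "targets" is a list of rows, each an object with "grip": the opening, from 0 (shut) to 1 (fully open); "translation": the shift along the world's x, y, z in m, a list of three; "twist": the turn about the world's z in rad. In form: [{"grip": grip, "translation": [tx, ty, tz], "twist": twist}, ...]. A call has 1 to 8 rows; each row shifts and turns the commanded pose from where the row before left it; what a row does not reach is not made up. A row lasts 1/10 s, in which the tool goes at most 50 mm and 8.59 degrees, less where a joint would pass 70% of its speed; a pose out of reach is approached as far as the arm can. A call with a gripper value outside its range is refused whole. The fingers move at their own pace and stop on an object; the grip force is fixed at half the most. Time passes only in rows, so rows that do not move let the fingers close. It gives the time, the measured TCP pose, the force, the opening and the grip force at its end, in the units of the state.
- state(): the state, without advancing time (a new reading comes with each control period).
- camera(name): name is "scene" or "top" or "wrist"; returns the picture (420x560x3 uint8, red, green, blue); there is no depth.
- camera_info(name): a dict with "camera_matrix" (3x3 intrinsics, pixels), "cam_to_world" (4x4, takes a point from camera to world coordinates). Camera axes: x right, y up, looking along -z (the intrinsics and any distortion apply to the point x, -y, -z); pixel columns grow to the right and rows downward; lengths in m; the calibration is good to about 2 mm. A picture is of the moment at which its call begins: read the wrist's pose just before it. camera_info takes no time and is no camera call; for the wrist camera it gives the pose at the moment of the call.
- sign_off(): hands the job in; it is judged then, once.
The state is a dict: "time_s": time; "joint_pos": joint angles; "joint_vel": joint speeds; "joint_efforts": joint torques, N m; "position": TCP position; "orientation": TCP orientation; "force": force on the tool from outside, world axes, zero at the start; "torque": the same for the moment, N m; "finger_gap": opening from 0.0 (shut) to 1.0 (fully open); "gripper_force": force on a finger pad.
Only numpy, scipy, OpenCV 4.12 (cv2) and the standard library are available. Lean on these libraries where they do the work, as an engineer would, in place of code of your own. Each camera call takes 0.05 s, during which the arm holds its last target. There are 200 camera calls.

## Task

Take the concave radius leaf (the one with the hollow arc in its foot) by its tab and touch it squarely onto the pipe pieces on the rack until you find the one on which it neither rocks nor stands off. Press it home there at about 10 N for about two seconds, then leave it standing upright on that pipe, square to it. Never press the foot onto anything harder than 30 N, and leave the other leaf and the small things lying about where they are.

Things in the scene. Friction and masses are not known exactly. Their poses are not given: they have to be found in the camera images.
- leaf: concave radius leaf, a steel plate standing upright in one of the stand's two pockets, 150 g (may vary by a third), 59.4 mm tall in all. Origin: middle of the underside of its two feet. x runs through its thickness, y across its width, z up. The upper part is the tab (16 mm thick in x, 26 mm wide in y, from 15.4 mm to 59.4 mm above the origin), to be gripped across its 16 mm thickness; the lower part is the foot
- leaf_foot: the foot, fixed to the tab, same origin and axes: 14 mm thick in x, 44 mm wide in y, from 0 to 15.4 mm above the origin. Its underside has a hollow arc of radius 16 mm that runs along x, made of five flats and spanning about 62 degrees to either side of its crest; it rests on two flat feet at y = -22 to -14.5 mm and 14.5 to 22 mm
- leaf_arc (a point): centre of the foot's 16 mm arc: on the middle plane, 7.6 mm below the leaf's origin (the crest of the arc is 16 mm above this point). Pressed squarely on the pipe of 16 mm radius it comes to that pipe's axis; on the 13.5 mm pipe it comes 2.5 mm below the axis and rocks; on the 18.5 mm pipe the arc's ends bear and it stands about 4 mm above the axis
- leaf_tab (a point): a good gripping point, 38 mm above the leaf's origin in the middle of the tab
- stand: fixed grey plastic stand, 56 x 150 x 6 mm plate with two pockets at its own y = +38 and -38 mm, whose rims rise to 16 mm above the worktop; the leaves stand 6 mm above the worktop in them with 1.5 mm play front and back. Origin: underside centre; the leaves' x is the stand's x. Which pocket holds which leaf varies
- nose_leaf: the other leaf, 44 x 14 mm at the base and 60 mm tall, with a rounded nose of 16 mm radius on top; to be left alone. Origin: underside centre
- rack: fixed aluminium rack, 75 x 235 x 10 mm base plate with three short horizontal steel pipe pieces on posts at its own y = +72, 0 and -72 mm. The pipes run along the rack's x, are 60 mm long and rigid, and all axes are 50 mm above the worktop. One has a radius of 13.5 mm, one 16 mm (the one that fits), one 18.5 mm; their order varies. Origin: underside centre
- place_left (a point): point on the rack: the centre of the axis of the pipe piece standing there, half way along its length and 50 mm above the worktop. Own x runs along that pipe, own y to the rack's left, z up. The pipe's radius there is 13.5, 16 or 18.5 mm and is not known beforehand (rack y = +72 mm)
- place_mid (a point): point on the rack: the centre of the axis of the pipe piece standing there, half way along its length and 50 mm above the worktop. Own x runs along that pipe, own y to the rack's left, z up. The pipe's radius there is 13.5, 16 or 18.5 mm and is not known beforehand (rack y = 0)
- place_right (a point): point on the rack: the centre of the axis of the pipe piece standing there, half way along its length and 50 mm above the worktop. Own x runs along that pipe, own y to the rack's left, z up. The pipe's radius there is 13.5, 16 or 18.5 mm and is not known beforehand (rack y = -72 mm)
- pc_tower: fixed black computer tower, 378 mm deep in x, 184 mm wide, 420 mm tall, standing on the worktop behind and between rack and stand, its front about 0.19 m nearer the robot than its origin (underside centre): carry things past in front of it
- union: small beige and blue tube union, 12 x 42 x 12 mm, lying between stand and rack; to be left alone
- vial: small amber glass vial with a black cap, 24 mm across, 51 mm tall, standing beyond the stand; to be left alone
- tape: roll of tape, 72 mm across, 19 mm tall, lying to the right; to be left alone

How it is judged:
By the outcome, as a careful person would: the job done as asked, in the order asked, and still so for the second after the job is handed in, with the robot touching nothing.
It also fails if it takes over 72 s, if anything falls off the work surface, if the arm or the gripper's body presses on something with over 40 N, if the wrist force passes 120 N, or if a joint passes its speed limit or range.

## Working session

There is one attempt and no reset: what is moved stays moved. The work goes in short steps, Python scripts to look and compute and a tool call to move; the robot and the scene stay as the last step left them, time stands still between calls to the robot, and variables do not carry over. Pictures are saved under pics/ and viewed, at most 10 in all, crops included, and the job is handed in when it is done.

Besides the shell and the picture viewer there is one more tool, called after "Emit:" as name([rows], argument=value, ...), one row to a line, values as JSON. play_rows: Moves the arm, as the interface text tells. Its arguments: {"type":"object","properties":{"targets":{"type":"array","items":{"type":"object","properties":{"grip":{"type":"number"},"translation":{"type":"array","items":{"type":"number"}},"twist":{"type":"number"}}}}},"required":["targets"]}

```bash
mkdir -p pics
python3 - <<'E'
from bench import *
import cv2,numpy as np
for n in("top","scene"):
    cv2.imwrite(f"pics/{n}1.png",camera(n)[...,::-1]); i=camera_info(n); print(n,i["camera_matrix"],np.round(i["cam_to_world"],4))
    print([k for k in i])
s=state();print(s["time_s"],s["position"],s["orientation"],s["force"],s["finger_gap"],r.tcp_to_tips)
E
```

```text
top [[428.89591937   0.         277.92622836]
 [  0.         428.89591937 217.65867122]
 [  0.           0.           1.        ]] [[ 0.018   0.9823 -0.1864  0.2995]
 [-0.9998  0.0191  0.0042 -0.0425]
 [ 0.0076  0.1863  0.9825  1.4952]
 [ 0.      0.      0.      1.    ]]
['camera_matrix', 'cam_to_world']
scene [[411.66143479   0.         277.72866335]
 [  0.         411.66143479 210.43505392]
 [  0.           0.           1.        ]] [[ 0.8493  0.2265 -0.4768  0.0826]
 [-0.5278  0.382  -0.7586 -0.8629]
 [ 0.0103  0.896   0.444   0.5368]
 [ 0.      0.      0.      1.    ]]
['camera_matrix', 'cam_to_world']
0.1 [ 0.12691002 -0.53470024  0.25553395] [ 9.93230844e-01  1.16154053e-01  7.33028563e-05 -8.49550474e-04] [ 0.22183566  0.40569394 -0.47273413] 1.0004949996985966 0.025
```

View pics/top1.png

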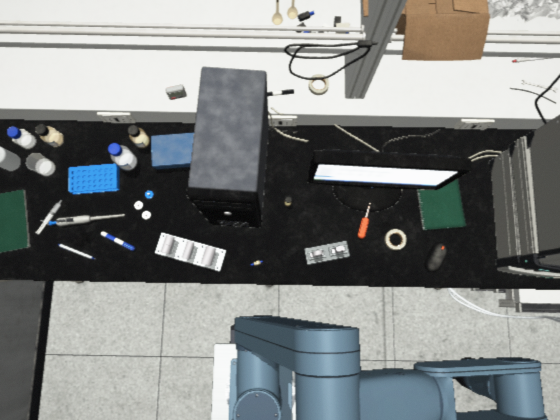

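View pics/scene1.png

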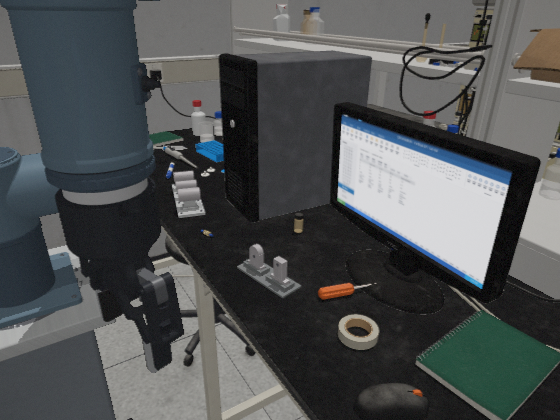

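The top view shows the rack at about (190,251) and the stand at about (327,252). In the scene view the round-nosed leaf is at (256,255) and the tabbed concave leaf is at (280,268), the right-hand pocket.

```bash
cat > h.py <<'E'
from bench import *
import cv2,numpy as np
def ray(n,uv,info=None):
    i=info or camera_info(n);K=np.array(i["camera_matrix"]);T=np.array(i["cam_to_world"])
    d=np.linalg.inv(K)@[uv[0],uv[1],1.]; d=T[:3,:3]@(d*[1,-1,-1]); return T[:3,3],d
def onz(n,uv,z,info=None):
    o,d=ray(n,uv,info); return o+d*(z-o[2])/d[2]
def proj(n,p,info=None):
    i=info or camera_info(n);K=np.array(i["camera_matrix"]);T=np.array(i["cam_to_world"])
    q=(T[:3,:3].T@(np.array(p)-T[:3,3]))*[1,-1,-1]; q=K@q; return q[:2]/q[2]
E
python3 - <<'E'
from h import *
im=cv2.imread("pics/top1.png");hsv=cv2.cvtColor(im,cv2.COLOR_BGR2HSV)
m=((hsv[...,2]>75)&(hsv[...,1]<60)).astype(np.uint8)*255
for nm,(x0,y0,x1,y1),z in(("rack",(150,228,232,276),.01),("stand",(300,236,355,268),.006)):
    w=np.zeros_like(m);w[y0:y1,x0:x1]=m[y0:y1,x0:x1]
    c=max(cv2.findContours(w,0,2)[0],key=cv2.contourArea);R=cv2.minAreaRect(c)
    b=cv2.boxPoints(R);P=np.array([onz("top",p,z) for p in b]);print(nm,R,P.round(3).tolist(),P.mean(0).round(4),[np.linalg.norm(P[i]-P[i-1]).round(3) for i in range(4)])
a=cv2.resize(im[225:280,145:245],None,fx=7.9,fy=7.9*.68,interpolation=2)
b=cv2.resize(im[225:280,290:390],None,fx=7.9,fy=7.9*.68,interpolation=2)
cv2.imwrite("pics/crop.png",np.vstack([a,b]))
E
```

```text
rack ((189.93768310546875, 251.22254943847656), (69.33340454101562, 23.265209197998047), 15.64224624633789) [[0.448, 0.38, 0.01], [0.527, 0.364, 0.01], [0.466, 0.128, 0.01], [0.388, 0.146, 0.01]] [0.4572 0.2545 0.01  ] [np.float64(0.241), np.float64(0.08), np.float64(0.244), np.float64(0.08)]
stand ((326.64794921875, 252.1810302734375), (16.880277633666992, 43.57835006713867), 79.04593658447266) [[0.476, -0.141, 0.006], [0.508, -0.29, 0.006], [0.45, -0.301, 0.006], [0.418, -0.152, 0.006]] [ 0.463  -0.2209  0.006 ] [np.float64(0.059), np.float64(0.153), np.float64(0.059), np.float64(0.152)]
```

View pics/crop.png

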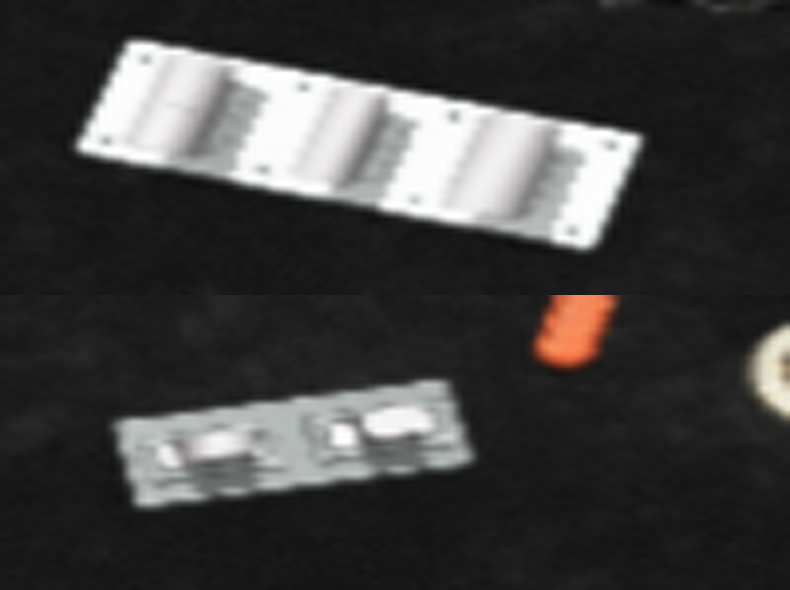

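The crop shows three pipes on the rack: the middle one is narrow, the right one wide and the left one in between. The tab leaf is in the right-hand pocket. The rectangle sizes agree with those given, with rack yaw about -14.4° and stand yaw about +12.1°. Next I move above the leaf.

Emit:
play_rows([
  {"grip": 1, "translation": [0.034, 0.028, 0], "twist": 0.145},
  {"grip": 1, "translation": [0.034, 0.028, 0], "twist": 0.145},
  {"grip": 1, "translation": [0.034, 0.028, 0], "twist": 0.145},
  {"grip": 1, "translation": [0.034, 0.028, 0], "twist": 0.145},
  {"grip": 1, "translation": [0.034, 0.028, 0], "twist": 0.145},
  {"grip": 1, "translation": [0.034, 0.028, 0], "twist": 0.145},
  {"grip": 1, "translation": [0.034, 0.028, 0], "twist": 0.145},
  {"grip": 1, "translation": [0.034, 0.028, 0], "twist": 0.145},
])

```text
time_s: 0.9
position: [0.3999, -0.3096, 0.2561]
orientation: [0.765, 0.644, -0.0, -0.0]
force: [0.0, -0.9, -0.1]
finger_gap: 1.001
gripper_force: 0.0
```

Emit:
play_rows([
  {"grip": 1, "translation": [0.024, 0.018, 0], "twist": 0.13},
  {"grip": 1, "translation": [0.024, 0.018, 0], "twist": 0.13},
  {"grip": 1, "translation": [0.024, 0.018, 0], "twist": 0.13},
  {"grip": 1, "translation": [0, 0, 0], "twist": 0},
])

```text
time_s: 1.3
position: [0.473, -0.2548, 0.2558]
orientation: [0.626, 0.78, 0.001, -0.0]
force: [-0.3, -0.4, -0.0]
finger_gap: 0.998
gripper_force: 0.0
```

```bash
cat >> h.py <<'E'
def pose():
    from scipy.spatial.transform import Rotation as R
    s=state();M=R.from_quat(s["orientation"]).as_matrix()
    return s,M,np.degrees(np.arctan2(M[1,1],M[0,1]))
def shot(n,name):
    i=camera_info(n);im=camera(n)[...,::-1].copy();cv2.imwrite(f"pics/{name}.png",im);return i,im
E
python3 - <<'E'
from h import *
import pickle
s,M,a=pose();print(s["time_s"],s["position"].round(4) if hasattr(s["position"],"round") else s["position"],a,s["force"])
i,im=shot("wrist","w1");pickle.dump(i,open("w1.pkl","wb"))
print(np.round(i["cam_to_world"],3))
for p in((.471,-.258,.0654),(.471,-.258,.006),(.463,-.221,.006)):print(proj("wrist",p,i))
E
```

```text
1.3 [ 0.473  -0.2548  0.2558] 12.513453918086528 [-0.27597718 -0.39602467 -0.02122356]
[[ 0.976 -0.207 -0.062  0.457]
 [ 0.216  0.937  0.273 -0.185]
 [ 0.001 -0.28   0.96   0.373]
 [ 0.     0.     0.     1.   ]]
[279.88513675 195.19751296]
[280.19759972 183.98131396]
[280.28215056 153.31032318]
```

View pics/w1.png

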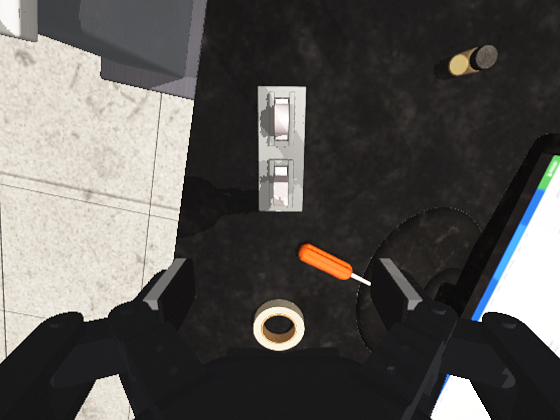

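The wrist view shows the stand at cols 258–306, rows 86–211. The tab leaf is at about (280,187), right where the projection puts it, and the nose leaf is at about (281,118). I'll refine this from the contours.

Run:
```python
from h import *
import pickle
i=pickle.load(open("w1.pkl","rb"));im=cv2.imread("pics/w1.png");print(np.round(i["camera_matrix"],1).tolist())
g=cv2.cvtColor(im,6)
m=np.zeros_like(g);m[80:216,250:315]=(g[80:216,250:315]>70)*255
c=max(cv2.findContours(m,0,2)[0],key=cv2.contourArea);R=cv2.minAreaRect(c);b=cv2.boxPoints(R)
P=np.array([onz("w",p,.006,i) for p in b]);print(R,P.round(4).tolist(),P.mean(0))
m2=np.zeros_like(g);m2[155:212,262:302]=(g[155:212,262:302]>195)*255
for c in cv2.findContours(m2,0,2)[0]:
    if cv2.contourArea(c)>30:
        R=cv2.minAreaRect(c);b=cv2.boxPoints(R);P=np.array([onz("w",p,.0654,i) for p in b]);print(R,P.round(4).tolist(),P.mean(0))
cv2.imwrite("pics/w1c.png",cv2.resize(im[80:216,245:320],None,fx=4.4,fy=4.4,interpolation=2))
```

```text
[[298.4, 0.0, 282.3], [0.0, 298.4, 208.9], [0.0, 0.0, 1.0]]
((281.5, 148.5), (125.0, 47.0), 90.0) [[0.4219, -0.1523, 0.006], [0.4743, -0.1407, 0.006], [0.5096, -0.2856, 0.006], [0.4507, -0.2985, 0.006]] [ 0.46413482 -0.21926893  0.006     ]
((285.5, 196.0), (28.0, 31.0), 90.0) [[0.4579, -0.2464, 0.0654], [0.4895, -0.2394, 0.0654], [0.4966, -0.2691, 0.0654], [0.4641, -0.2762, 0.0654]] [ 0.47703857 -0.2577721   0.0654    ]
((280.5, 171.0), (8.0, 11.0), 90.0) [[0.4597, -0.2299, 0.0654], [0.4708, -0.2275, 0.0654], [0.4726, -0.2356, 0.0654], [0.4614, -0.238, 0.0654]] [ 0.46612857 -0.23275485  0.0654    ]
((272.5, 157.5), (5.0, 21.0), 90.0) [[0.4442, -0.2208, 0.0654], [0.4651, -0.2162, 0.0654], [0.4662, -0.2211, 0.0654], [0.4452, -0.2258, 0.0654]] [ 0.45518524 -0.22098429  0.0654    ]
```

View pics/w1c.png

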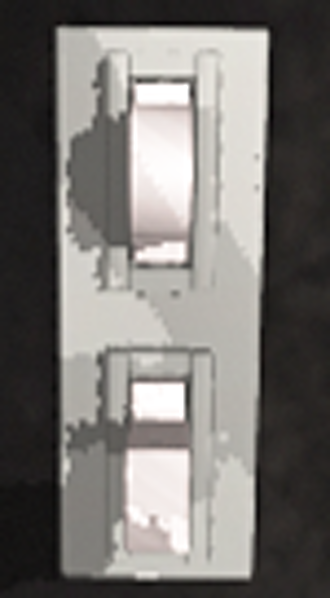

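Emit:
play_rows([
  {"grip": 1, "translation": [-0.001, -0.002, -0.04], "twist": 0},
  {"grip": 1, "translation": [0, 0, -0.04], "twist": 0},
  {"grip": 1, "translation": [0, 0, -0.04], "twist": 0},
  {"grip": 1, "translation": [0, 0, -0.036], "twist": 0},
  {"grip": 1, "translation": [0, 0, -0.03], "twist": 0},
  {"grip": 1, "translation": [0, 0, -0.02], "twist": 0},
  {"grip": 1, "translation": [0, 0, 0], "twist": 0},
])

```text
time_s: 2.05
position: [0.4671, -0.2584, 0.0474]
orientation: [0.629, 0.777, -0.0, -0.003]
force: [-0.9, 0.1, 0.1]
finger_gap: 1.001
gripper_force: 0.0
```

Emit:
play_rows([
  {"grip": 0.12, "translation": [0, 0, 0], "twist": 0},
  {"grip": 0.12, "translation": [0, 0, 0], "twist": 0},
  {"grip": 0.12, "translation": [0, 0, 0], "twist": 0},
  {"grip": 0.12, "translation": [0, 0, 0], "twist": 0},
  {"grip": 0.12, "translation": [0, 0, 0], "twist": 0},
  {"grip": 0.12, "translation": [0, 0, 0], "twist": 0},
])

```text
time_s: 2.65
position: [0.4704, -0.2595, 0.0512]
orientation: [0.628, 0.778, -0.0, 0.001]
force: [-0.1, 0.0, 5.5]
finger_gap: 0.18
gripper_force: 59.0
```

Emit:
play_rows([
  {"grip": 0.1, "translation": [0, 0, 0], "twist": 0},
  {"grip": 0.1, "translation": [0, 0, 0], "twist": 0},
])

```text
time_s: 2.85
position: [0.4704, -0.2595, 0.0511]
orientation: [0.628, 0.778, -0.0, 0.001]
force: [-0.3, 0.2, 6.9]
finger_gap: 0.178
gripper_force: 59.1
```

Run:
```python
from h import *
for k in range(3):
    s,M,a=pose();print(s["time_s"],np.round(s["position"],5),a,np.round(M[:,2],4),np.round(s["force"],2),np.round(s["torque"],3));camera("top")
```

```text
2.85 [ 0.47041 -0.25951  0.05114] 12.15627562307207 [ 0.0012 -0.001  -1.    ] [-0.26  0.17  6.88] [0.167 0.126 0.022]
2.9 [ 0.47037 -0.25951  0.05114] 12.154699922166428 [ 0.0011 -0.001  -1.    ] [-1.52  0.37  6.6 ] [0.16  0.15  0.091]
2.95 [ 0.4704  -0.2595   0.05113] 12.15925211633806 [ 0.0011 -0.001  -1.    ] [-1.39  0.8   6.91] [ 0.129  0.092 -0.023]
```

Emit:
play_rows([
  {"grip": 0.1, "translation": [0, 0, 0.01], "twist": 0},
  {"grip": 0.1, "translation": [0, 0, 0.02], "twist": 0},
  {"grip": 0.1, "translation": [0, 0, 0.035], "twist": 0},
  {"grip": 0.1, "translation": [0, 0, 0.035], "twist": 0},
  {"grip": 0.1, "translation": [0, 0, 0.035], "twist": 0},
  {"grip": 0.1, "translation": [0, 0, 0.015], "twist": 0},
  {"grip": 0.1, "translation": [0, 0, 0], "twist": 0},
  {"grip": 0.1, "translation": [0, 0, 0], "twist": 0},
])

```text
time_s: 3.8
position: [0.4694, -0.2588, 0.1998]
orientation: [0.628, 0.778, -0.0, -0.0]
force: [-0.4, -0.3, -1.9]
finger_gap: 0.175
gripper_force: 59.5
```

Run:
```python
from h import *
import pickle
s,M,a=pose();print(s["time_s"],np.round(s["position"],5),a,np.round(s["force"],2),np.round(s["torque"],3),s["finger_gap"])
i,im=shot("wrist","w2");pickle.dump((i,s,M),open("w2.pkl","wb"))
for n,p in (("tower",(230,222)),("towerL",(187,208)),("towerR",(263,222))):print(n,onz("top",p,0))
p=s["position"]
for d in((0,0,.0143),(0,0,-.0451)):
    print(proj("w",np.array(p)+d,i))
cv2.imwrite("pics/w2c.png",im[150:420,100:460])
```

```text
3.8 [ 0.46936 -0.25877  0.19985] 12.146132390869727 [-0.41 -0.25 -1.91] [ 0.038 -0.047  0.028] 0.175199654612375
tower [0.56421158 0.1204008  0.        ]
towerL [0.61182157 0.2751896  0.        ]
towerR [0.56647235 0.0036785  0.        ]
[282.95297411 310.17204976]
[282.76126229 248.91761951]
```

View pics/w2c.png

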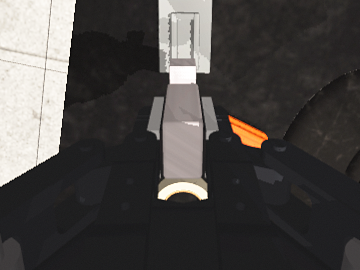

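The wrist view shows the leaf held upright. The ledge's outer edge is at about row 215 of the full image, the ledge/tab corner at about row 233 and the tab's top edge at about row 328. From these I compute the leaf's sideways offset in the grip.

Run:
```python
from h import *
import pickle
i,s,M=pickle.load(open("w2.pkl","rb"));im=cv2.imread("pics/w2.png");g=cv2.cvtColor(im,6).astype(int)
print(g[205:245,280].tolist());print(g[318:345,280].tolist());print(g[290,255:312].tolist());print(g[224,262:304].tolist())
a=np.radians(12.15);ex=np.array([np.cos(a),np.sin(a),0]);ey=np.array([-np.sin(a),np.cos(a),0]);p=np.array(s["position"])
for oy in(-.003,0,.003):
    print(oy,[proj("w",p+ex*x+ey*(y+oy)+[0,0,z-.0451],i).round(1).tolist() for x,y,z in((0,.022,.0154),(0,.013,.0154),(0,.013,.0594),(.007,.022,.0154),(-.007,.022,.0154))])
```

```text
[221, 220, 226, 175, 131, 136, 139, 139, 139, 131, 121, 236, 251, 253, 253, 253, 251, 249, 252, 251, 248, 250, 252, 250, 248, 249, 249, 253, 225, 148, 137, 139, 139, 139, 139, 140, 140, 139, 138, 138]
[161, 164, 167, 167, 167, 167, 169, 171, 169, 158, 140, 129, 130, 127, 234, 252, 251, 250, 250, 251, 251, 254, 249, 206, 90, 36, 41]
[30, 30, 42, 39, 40, 32, 32, 68, 153, 160, 163, 164, 163, 162, 163, 162, 164, 163, 164, 166, 166, 167, 169, 169, 169, 168, 167, 165, 164, 162, 163, 165, 165, 164, 161, 163, 163, 163, 164, 164, 162, 163, 163, 162, 162, 157, 154, 135, 26, 33, 35, 43, 40, 38, 27, 30, 31]
[38, 38, 39, 37, 38, 37, 35, 153, 255, 251, 252, 251, 250, 246, 248, 246, 251, 251, 251, 252, 253, 254, 255, 254, 255, 254, 255, 255, 255, 255, 255, 255, 255, 253, 73, 35, 40, 41, 42, 42, 45, 44]
-0.003 [[282.8, 227.4], [282.8, 243.4], [282.9, 287.9], [296.2, 227.4], [269.3, 227.4]]
0 [[282.8, 221.9], [282.8, 238.1], [282.9, 281.0], [296.3, 221.9], [269.3, 221.9]]
0.003 [[282.8, 216.4], [282.8, 232.8], [282.9, 273.9], [296.4, 216.4], [269.2, 216.4]]
```

Emit:
play_rows([
  {"grip": 0.1, "translation": [-0.012, 0.025, 0.01], "twist": -0.03},
  {"grip": 0.1, "translation": [-0.012, 0.045, 0.01], "twist": -0.04},
  {"grip": 0.1, "translation": [-0.012, 0.046, 0.01], "twist": -0.04},
  {"grip": 0.1, "translation": [-0.012, 0.046, 0.01], "twist": -0.04},
  {"grip": 0.1, "translation": [0, 0.047, 0], "twist": -0.04},
  {"grip": 0.1, "translation": [0, 0.047, 0], "twist": -0.04},
  {"grip": 0.1, "translation": [0, 0.047, 0], "twist": -0.04},
  {"grip": 0.1, "translation": [0, 0.047, 0], "twist": -0.04},
])

```text
time_s: 4.65
position: [0.4205, 0.0926, 0.2388]
orientation: [0.742, 0.671, -0.001, -0.001]
force: [2.1, -0.1, -2.3]
finger_gap: 0.177
gripper_force: 59.4
```

Emit:
play_rows([
  {"grip": 0.1, "translation": [0.01, 0.045, 0], "twist": -0.04},
  {"grip": 0.1, "translation": [0.012, 0.045, 0], "twist": -0.04},
  {"grip": 0.1, "translation": [0.012, 0.045, -0.01], "twist": -0.04},
  {"grip": 0.1, "translation": [0.01, 0.04, -0.01], "twist": -0.03},
  {"grip": 0.1, "translation": [0.009, 0.035, 0], "twist": -0.003},
  {"grip": 0.1, "translation": [0, 0.02, 0], "twist": 0},
  {"grip": 0.1, "translation": [0, 0, 0], "twist": 0},
  {"grip": 0.1, "translation": [0, 0, 0], "twist": 0},
])

```text
time_s: 5.45
position: [0.4739, 0.3205, 0.2184]
orientation: [0.79, 0.614, -0.002, -0.0]
force: [-0.6, 0.5, -1.3]
finger_gap: 0.181
gripper_force: 59.4
```

Run:
```python
from h import *
import pickle
s,M,a=pose();print(s["time_s"],np.round(s["position"],5),a,np.round(s["force"],2),np.round(s["torque"],3),s["finger_gap"])
i,im=shot("wrist","w3");pickle.dump((i,s,M),open("w3.pkl","wb"))
for q in((.475,.324,.066),(.457,.2545,.066),(.439,.185,.066)):print(proj("w",q,i))
```

```text
5.45 [0.47386 0.32049 0.21836] -14.305953259452625 [-0.62  0.49 -1.32] [ 0.046 -0.018 -0.026] 0.18098964449482988
[283.39213264 197.33213755]
[283.11209674 267.17342705]
[282.86792836 328.06931466]
```

View pics/w3.png

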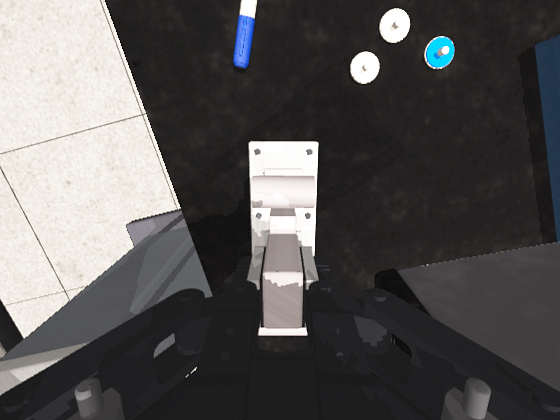

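The wrist view shows the rack straight ahead. The left pipe lies at rows 176–208, cols 251–316, and the held leaf's ledge is at about row 213. The two tangent rays to the pipe give its axis and radius.

Run:
```python
from h import *
import pickle
i,s,M=pickle.load(open("w3.pkl","rb"));im=cv2.imread("pics/w3.png");g=cv2.cvtColor(im,6).astype(int)
for c in(258,283,308):print(c,g[138:238,c].tolist())
for r in(150,185,195):print(r,g[r,244:324].tolist())
a=np.radians(-14.31);ey=np.array([-np.sin(a),np.cos(a),0]);T=np.array(i["cam_to_world"])
def tang(r0,r1,c=283):
    th=[]
    for r in(r0,r1):
        o,d=ray("w",(c,r),i);th.append(np.arctan2(d@ey,-d[2]))
    h=o[2]-.05;m=np.mean(th);y=h*np.tan(m);R=h/np.cos(m)*np.sin(abs(th[0]-th[1])/2)
    return (o+ey*y).round(4),R
for e in((176,208),(175,209),(176,207),(175,208)):print(e,tang(*e))
p=np.array(s["position"])
for oy in(.0,.003):print([proj("w",p+ey*(y+oy)+[0,0,z-.0451],i).round(1).tolist() for y,z in((.022,.0154),(.013,.0154))])
```

```text
258 [30, 26, 32, 178, 249, 253, 252, 251, 252, 254, 231, 145, 127, 126, 123, 116, 205, 252, 253, 251, 251, 251, 251, 251, 251, 251, 251, 251, 251, 251, 251, 250, 250, 250, 250, 251, 255, 236, 173, 198, 209, 218, 226, 233, 237, 241, 243, 244, 245, 246, 248, 249, 248, 247, 251, 252, 253, 252, 251, 251, 251, 250, 247, 218, 184, 179, 173, 166, 155, 170, 255, 255, 255, 255, 236, 130, 142, 143, 141, 135, 169, 216, 226, 225, 223, 225, 224, 225, 224, 223, 223, 223, 224, 223, 225, 224, 226, 229, 196, 173]
283 [40, 35, 22, 182, 255, 255, 255, 254, 254, 254, 252, 252, 252, 253, 253, 252, 252, 252, 252, 252, 252, 252, 252, 252, 252, 252, 252, 252, 252, 254, 230, 239, 251, 252, 252, 252, 255, 221, 165, 191, 204, 213, 221, 230, 233, 237, 239, 240, 243, 243, 245, 248, 249, 250, 250, 248, 247, 252, 253, 251, 251, 250, 247, 246, 246, 242, 235, 227, 217, 204, 168, 147, 148, 150, 150, 151, 150, 138, 233, 250, 255, 255, 255, 255, 255, 255, 255, 255, 254, 255, 254, 249, 246, 246, 249, 221, 156, 146, 146, 146]
308 [37, 32, 17, 177, 251, 255, 254, 254, 254, 255, 242, 154, 122, 124, 123, 115, 103, 252, 255,
[... 1265 characters left out ...]
 253, 253, 253, 253, 253, 251, 251, 252, 253, 243, 244, 244, 246, 252, 251, 252, 253, 253, 253, 253, 253, 253, 252, 252, 252, 246, 246, 247, 247, 247, 247, 248, 248, 248, 248, 248, 248, 248, 248, 248, 248, 248, 249, 249, 249, 249, 249, 249, 250, 250, 250, 250, 250, 250, 250, 251, 253, 226, 16, 26, 29, 29, 28, 28, 28]
(176, 208) (array([0.4748, 0.3253, 0.3348]), np.float64(0.015617136353418597))
(175, 209) (array([0.4748, 0.3253, 0.3348]), np.float64(0.016590261266690227))
(176, 207) (array([0.475 , 0.3258, 0.3348]), np.float64(0.015121592664075392))
(175, 208) (array([0.475 , 0.3258, 0.3348]), np.float64(0.016094411186916114))
[[283.4, 221.4], [283.4, 237.6]]
[[283.4, 215.9], [283.4, 232.3]]
```

The pipe radius comes out near 16 mm, with the axis about 2 mm beyond the leaf centre. I correct for that and descend to just above contact.

Emit:
play_rows([
  {"grip": 0.1, "translation": [0.0005, 0.0022, -0.03], "twist": 0},
  {"grip": 0.1, "translation": [0, 0, -0.03], "twist": 0},
  {"grip": 0.1, "translation": [0, 0, -0.025], "twist": 0},
  {"grip": 0.1, "translation": [0, 0, -0.015], "twist": 0},
  {"grip": 0.1, "translation": [0, 0, -0.008], "twist": 0},
  {"grip": 0.1, "translation": [0, 0, 0], "twist": 0},
  {"grip": 0.1, "translation": [0, 0, 0], "twist": 0},
])

```text
time_s: 6.2
position: [0.476, 0.3226, 0.1131]
orientation: [0.79, 0.613, 0.0, 0.0]
force: [0.0, 1.1, -1.1]
finger_gap: 0.181
gripper_force: 59.5
```

```bash
cat > st.py <<'E'
from h import *
s,M,a=pose();print(s["time_s"],np.round(s["position"],5),round(a,2),np.round(M[:2,2],4),np.round(s["force"],2),np.round(s["torque"],3),round(s["finger_gap"],3))
E
python3 st.py
```

```text
6.2 [0.47601 0.32263 0.11308] -14.42 [0.001  0.0003] [ 0.03  1.08 -1.11] [-0.016  0.005 -0.008] 0.181
```

Emit:
play_rows([
  {"grip": 0.1, "translation": [0, 0, -0.002], "twist": 0},
  {"grip": 0.1, "translation": [0, 0, -0.002], "twist": 0},
  {"grip": 0.1, "translation": [0, 0, -0.002], "twist": 0},
  {"grip": 0.1, "translation": [0, 0, 0], "twist": 0},
  {"grip": 0.1, "translation": [0, 0, 0], "twist": 0},
])

```text
time_s: 6.7
position: [0.4753, 0.3231, 0.1063]
orientation: [0.79, 0.613, -0.0, -0.0]
force: [-0.1, -0.4, -1.9]
finger_gap: 0.181
gripper_force: 59.5
```

```bash
python3 st.py
```

```text
6.7 [0.47535 0.32308 0.10632] -14.37 [-0.0001 -0.    ] [-0.11 -0.38 -1.91] [ 0.004 -0.023 -0.008] 0.181
```

Emit:
play_rows([
  {"grip": 0.1, "translation": [0, 0, -0.001], "twist": 0},
  {"grip": 0.1, "translation": [0, 0, -0.001], "twist": 0},
  {"grip": 0.1, "translation": [0, 0, -0.001], "twist": 0},
  {"grip": 0.1, "translation": [0, 0, 0], "twist": 0},
])

```text
time_s: 7.1
position: [0.4753, 0.323, 0.1031]
orientation: [0.79, 0.613, -0.0, -0.0]
force: [0.5, -0.4, -2.1]
finger_gap: 0.182
gripper_force: 59.5
```

Emit:
play_rows([
  {"grip": 0.1, "translation": [0, 0, -0.0007], "twist": 0},
  {"grip": 0.1, "translation": [0, 0, 0], "twist": 0},
  {"grip": 0.1, "translation": [0, 0, 0], "twist": 0},
])

```text
time_s: 7.4
position: [0.4754, 0.323, 0.1028]
orientation: [0.79, 0.613, 0.0, 0.0]
force: [-0.0, -0.5, 0.0]
finger_gap: 0.182
gripper_force: 59.7
```

```bash
python3 st.py
```

```text
7.4 [0.47542 0.32302 0.10277] -14.38 [ 0.0001 -0.    ] [-0.03 -0.46  0.03] [-0.115  0.154  0.029] 0.182
```

Contact is at TCP z 0.1028, against 0.1027 predicted for the fitting pipe (0.1002 for the small one, 0.1067 for the large). I press a little more.

Emit:
play_rows([
  {"grip": 0.1, "translation": [0, 0, -0.0007], "twist": 0},
  {"grip": 0.1, "translation": [0, 0, 0], "twist": 0},
  {"grip": 0.1, "translation": [0, 0, 0], "twist": 0},
])

```text
time_s: 7.7
position: [0.4755, 0.3231, 0.1027]
orientation: [0.79, 0.613, 0.0, 0.0]
force: [-2.0, -1.6, 6.1]
finger_gap: 0.176
gripper_force: 60.6
```

```bash
python3 st.py
```

```text
7.7 [0.47546 0.32305 0.10274] -14.37 [0.0005 0.0001] [-1.99 -1.62  6.1 ] [-0.204  0.443 -0.027] 0.176
```

Emit:
play_rows([
  {"grip": 0.1, "translation": [-0.0002, -0.0003, -0.0005], "twist": 0},
  {"grip": 0.1, "translation": [0, 0, 0], "twist": 0},
  {"grip": 0.1, "translation": [0, 0, 0], "twist": 0},
  {"grip": 0.1, "translation": [0, 0, 0], "twist": 0},
])

```text
time_s: 8.1
position: [0.4754, 0.323, 0.1027]
orientation: [0.79, 0.613, 0.001, 0.0]
force: [-3.1, -0.5, 8.2]
finger_gap: 0.18
gripper_force: 60.9
```

```bash
python3 st.py
```

```text
8.1 [0.47542 0.32303 0.1027 ] -14.37 [0.0011 0.0007] [-3.05 -0.55  8.22] [-0.172  0.516 -0.039] 0.18
```

Emit:
play_rows([
  {"grip": 0.1, "translation": [0, 0, -0.0001], "twist": 0},
  {"grip": 0.1, "translation": [0, 0, 0], "twist": 0},
  {"grip": 0.1, "translation": [0, 0, 0], "twist": 0},
  {"grip": 0.1, "translation": [0, 0, 0], "twist": 0},
  {"grip": 0.1, "translation": [0, 0, 0], "twist": 0},
  {"grip": 0.1, "translation": [0, 0, 0], "twist": 0},
  {"grip": 0.1, "translation": [0, 0, 0], "twist": 0},
  {"grip": 0.1, "translation": [0, 0, 0], "twist": 0},
])

```text
time_s: 8.9
position: [0.4754, 0.323, 0.1027]
orientation: [0.79, 0.613, 0.001, 0.0]
force: [-2.3, -1.8, 8.9]
finger_gap: 0.177
gripper_force: 60.9
```

Emit:
play_rows([
  {"grip": 0.1, "translation": [0, 0, 0], "twist": 0},
  {"grip": 0.1, "translation": [0, 0, 0], "twist": 0},
  {"grip": 0.1, "translation": [0, 0, 0], "twist": 0},
  {"grip": 0.1, "translation": [0, 0, 0], "twist": 0},
  {"grip": 0.1, "translation": [0, 0, 0], "twist": 0},
  {"grip": 0.1, "translation": [0, 0, 0], "twist": 0},
  {"grip": 0.1, "translation": [0, 0, 0], "twist": 0},
  {"grip": 0.1, "translation": [0, 0, 0], "twist": 0},
])

```text
time_s: 9.7
position: [0.4754, 0.323, 0.1027]
orientation: [0.79, 0.613, 0.001, 0.0]
force: [-2.8, -0.6, 9.1]
finger_gap: 0.179
gripper_force: 60.9
```

Emit:
play_rows([
  {"grip": 0.1, "translation": [0, 0, 0], "twist": 0},
  {"grip": 0.1, "translation": [0, 0, 0], "twist": 0},
  {"grip": 0.1, "translation": [0, 0, 0], "twist": 0},
  {"grip": 0.1, "translation": [0, 0, 0], "twist": 0},
  {"grip": 0.1, "translation": [0, 0, 0], "twist": 0},
  {"grip": 0.1, "translation": [0, 0, 0], "twist": 0},
])

```text
time_s: 10.3
position: [0.4755, 0.323, 0.1027]
orientation: [0.79, 0.613, 0.001, 0.0]
force: [-3.1, -0.9, 8.2]
finger_gap: 0.182
gripper_force: 60.9
```

```bash
python3 st.py
```

```text
10.3 [0.47546 0.323   0.10271] -14.38 [0.0012 0.0007] [-3.11 -0.9   8.18] [-0.198  0.598 -0.003] 0.182
```

Emit:
play_rows([
  {"grip": 0.1, "translation": [-0.0003, -0.0001, 0.0005], "twist": 0},
  {"grip": 0.1, "translation": [0, 0, 0.0005], "twist": 0},
  {"grip": 0.1, "translation": [0, 0, 0], "twist": 0},
  {"grip": 0.1, "translation": [0, 0, 0], "twist": 0},
])

```text
time_s: 10.7
position: [0.4754, 0.323, 0.1027]
orientation: [0.79, 0.613, 0.001, 0.0]
force: [0.7, 0.8, 4.5]
finger_gap: 0.18
gripper_force: 60.1
```

Emit:
play_rows([
  {"grip": 0.22, "translation": [0, 0, 0], "twist": 0},
  {"grip": 0.26, "translation": [0, 0, 0], "twist": 0},
  {"grip": 0.3, "translation": [0, 0, 0], "twist": 0},
  {"grip": 0.4, "translation": [0, 0, 0], "twist": 0},
  {"grip": 0.6, "translation": [0, 0, 0], "twist": 0},
  {"grip": 0.7, "translation": [0, 0, 0], "twist": 0},
  {"grip": 0.7, "translation": [0, 0, 0], "twist": 0},
  {"grip": 0.7, "translation": [0, 0, 0], "twist": 0},
])

```text
time_s: 11.5
position: [0.4749, 0.3226, 0.1023]
orientation: [0.79, 0.613, -0.0, 0.0]
force: [0.5, -0.0, 0.7]
finger_gap: 0.697
gripper_force: 0.0
```

```bash
python3 st.py
```

```text
11.5 [0.47492 0.32262 0.10231] -14.38 [-0. -0.] [ 0.51 -0.03  0.66] [-0.014 -0.012  0.004] 0.697
```

Released cleanly. I rise and check.

Emit:
play_rows([
  {"grip": 0.7, "translation": [0, 0, 0.01], "twist": 0},
  {"grip": 0.7, "translation": [0, 0, 0.02], "twist": 0},
  {"grip": 0.7, "translation": [0, 0, 0.03], "twist": 0},
  {"grip": 0.7, "translation": [0, 0, 0.04], "twist": 0},
  {"grip": 0.7, "translation": [0, -0.03, 0.03], "twist": 0},
  {"grip": 0.7, "translation": [0, -0.04, 0.01], "twist": 0},
  {"grip": 0.7, "translation": [0, -0.03, 0], "twist": 0},
  {"grip": 0.7, "translation": [0, 0, 0], "twist": 0},
])

```text
time_s: 12.3
position: [0.4752, 0.2198, 0.2439]
orientation: [0.791, 0.612, 0.001, 0.001]
force: [-1.1, -0.5, -0.0]
finger_gap: 0.704
gripper_force: 0.0
```

```bash
python3 st.py
python3 - <<'E'
from h import *
i,im=shot("wrist","w4"); a=np.radians(-14.38);ex=np.array([np.cos(a),np.sin(a),0]);ey=np.array([-np.sin(a),np.cos(a),0])
c=np.array([.4754,.323,0])+.003*ey
for x,y in((.008,.013),(.008,-.013),(-.008,-.013),(-.008,.013)):print(proj("w",c+ex*x+ey*y+[0,0,.117],i).round(1),end=' ')
u,v=proj("w",c+[0,0,.1],i).astype(int);x0=max(u-90,0);y0=max(v-70,0)
w=im[y0:y0+140,x0:x0+180];print((x0,y0))
s=shot("scene","s4")[1];u,v=proj("scene",c+[0,0,.09]).astype(int);t=s[v-45:v+45,u-58:u+58]
cv2.imwrite("pics/f.png",np.vstack([cv2.resize(w,(380,296),interpolation=2),cv2.resize(t,(380,296),interpolation=2)]))
E
```

```text
12.3 [0.47522 0.21983 0.24393] -14.56 [ 0.0021 -0.0009] [-1.07 -0.52 -0.01] [ 0.038 -0.021 -0.018] 0.704
[258.3  59.3] [259.2  96.7] [238.3  96.8] [236.8  59.4] (np.int64(160), np.int64(11))
```

View pics/f.png

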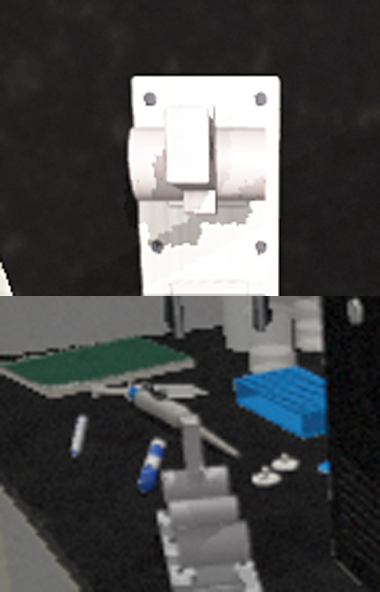

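The leaf stands upright and square on the left pipe: its tab top is at about (238–261, 61–100) in the wrist image, within 3 px of the projection. The scene view agrees.

```bash
python3 -c "
from bench import sign_off
print(sign_off())"
```

```text
the job is handed in; nothing more can be done
None
```

The concave leaf fits the left pipe: it seated at the 16 mm height (found within 0.1 mm), was pressed there at about 10 N for a little over 2 s, and now stands upright and square on it. I tried that pipe first because it measured about 16 mm in the camera, so I did not touch the other two, and I judged the fit from seating height rather than a separate rocking test.

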